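# Correct the eyepiece set at the microscope bench

### The arm

A 6-joint arm with a two-finger parallel gripper is mounted at the origin on the work surface. World frame = base frame: x ahead of the robot, y to its left, z up, the work surface at z = 0. Lengths are in m, angles in rad, forces in N, time in s.
With the tool pointing down it reaches from about 0.35 to 0.775 m from the base axis. Payload 7.3 kg.
Tool frame: the origin (TCP) lies at the very end of the fingers, on their centre line; the grasp point (between the pads) lies 19 mm behind it; x points along the fingers, y is the direction in which the jaws open and shut, and the axes are right-handed (so a half turn about x gives the same grasp; the last joint's range is limited). The gripper opens to 92 mm and grips with 3 to 60 N. Pads are 19 mm wide; open, the fingers measure 130 mm over their backs; the gripper's body (75 mm by 190 mm) begins 47 mm behind the grasp point.
Start: joints at [-1.4, 0.342, 1.524, -0, 1.275, -0.146], TCP at [0.164, -0.499, 0.227] pointing down, gripper open.
Joint ranges: [-2.53, 2.53], [-0.77, 2.02], [0.04, 2.7], [-1, 4.14], [0.28, 2.66], [-3.11, 3.11]. Speed limits (rad/s): [2.57, 2.57, 3.14, 3.14, 3.14, 3.14].

### API

Orientations are given as [roll, pitch, yaw] about the fixed x, y, z axes, in that order (R = Rz(yaw) Ry(pitch) Rx(roll)).
In Python, from cell import observe, vision, job gives the robot as it stands.
- The arm moves only by the tool send_rows, never from a script. Its argument "motion" is a list of rows, each an object with "hand": the opening, from -1 (shut) to 1 (fully open), so that 0 is half open; "slide": the shift along the tool's x, y, z in mm, a list of three; "spin": the turn about the tool's x in rad. In form: [{"hand": hand, "slide": [tx, ty, tz], "spin": spin}, ...]. A call has 1 to 8 rows; each row shifts and turns the pose as measured when the row begins, along the tool's axes as they then stand; what a row does not reach is not made up. A row lasts 1/10 s, in which the tool goes at most 50 mm and 8.59 degrees, less where a joint would pass 70% of its speed; a pose out of reach is approached as far as the arm can. A call with a gripper value outside its range is refused whole. The fingers move at their own pace and stop on an object; "grip_force" is the grip in N (left out, the last holds). Time passes only in rows, so rows that do not move let the fingers close. It gives the time, the measured TCP pose, the force and the opening at its end, in the units of the state.
- observe(): the state, without advancing time (a new reading comes with each control period).
- vision.read_camera(name): name is "side" or "top"; returns a dict with "pixels" (420x560x3 uint8, blue, green, red), "range_z" (420x560 float32, m along the optical axis (not along the pixel's ray), 0 where there is no reading), "fx", "fy", "cx", "cy" (pixels), "distortion" ([k1, k2, p1, p2, k3] as OpenCV has them; the pictures are not rectified), "world_from_camera" (4x4, takes a point from camera to world coordinates). Camera axes: x right, y down, z forward; pixel columns grow to the right and rows downward; lengths in m; the calibration is good to about 2 mm. A picture is of the moment at which its call begins.
- job.hand_in(): hands the job in, once; it reports no verdict.
Trained networks look in a picture, given as the dict that the camera call returned (one of the last four; its "shot" number tells which), for a name from the list of things; names that differ only in an ending like _2 or _b are one class to them, and where a whole thing is asked for, a point or a joint stands for the part that bears it (a point fixed in the world has none). Each returns a list of dicts, best first, with "conf" (0 to 1); they miss things now and then, are a little off and sometimes report something else, mostly with a low value. They report only what shows in the picture. A call takes as long as a camera call. They do not tell look-alikes from the thing itself.
- vision.search_frame(picture, thing): "uv" ([column, row] in pixels, amid what is visible of it).
- vision.cut_out(picture, thing): "mask" (420x560 bool, what is visible of it) and "uv" ([column, row] in pixels, amid what is visible of it).
The state is a dict: "time": time; "qpos": joint angles; "qvel": joint speeds; "joint_efforts": joint torques, N m; "tool_pos": TCP position; "tool_rot": TCP orientation; "contact_force": force on the tool from outside, world axes, zero at the start; "torque": the same for the moment, N m; "opening": finger opening in m.
Only numpy, scipy, OpenCV 4.12 (cv2) and the standard library are available. Lean on these libraries where they do the work, as an engineer would, in place of code of your own. Each camera call takes 0.05 s, during which the arm holds its last target.

### The job

The three-cell wooden tray should hold three identical wide, flared eyepieces, but one cell holds a slim, straight one instead. Take the wrong one out and stand it upright in the empty grey return tray, and stand the matching flared eyepiece from the stock board upright in the cell that this frees. These are lenses, so set them down gently and leave the other lenses standing where they are.

Things in the scene. Friction and masses are not known exactly. Their poses are not given: they have to be found in the camera images.
- odd_center (a point): The wrong eyepiece: slim straight black cylinder, 30 mm across, 78 mm tall, bright metal sleeve round its lower part, about 80 g, standing in one of the three cells of the wooden tray (92 by 256 mm). This point: its centre, 39 mm above its underside; z up its axis. A second, equal slim one stands on the stock board and stays there.
- spare_center (a point): The right eyepiece: black, 70 mm tall, foot 37 mm wide, body 42 mm across from 25 to 58 mm up (grip there), top flared to 50 mm; about 110 g. Point: its centre, 35 mm up; z up its axis. Only flared one on the stock board (250 x 100 x 12 mm, left or right of the wooden tray), in a row of three parts 75 mm apart running away from the robot (world x, within 0.35 rad), with stock_slim and low stock_wide (62 mm).
- cell_floor (a point): Middle of the floor of the cell where the wrong eyepiece starts and the right one must end, 10 mm above the table. Fixed square cell, 70 mm inside, walls 5 mm thick, 10 mm higher than this floor. The cells are in a row along this point's y, 81 mm apart; z up. The other two hold a flared eyepiece each (mate1, mate2), so fingers have most room closing along this x.
- returns_floor (a point): Middle of the floor of the grey return tray, 5 mm above the table: fixed, empty, 120 by 120 mm inside, walls 5 mm thick and 13 mm higher than this floor; x and y along its sides, z up. It lies on the other side of the wooden tray from the stock board.
Not all that is in view belongs to the job. What is shaped like the part that bears odd_center but orange is not meant.

How it is judged:
At the end, for the whole second after the job is handed in: The slim eyepiece stands on the floor of the return tray and the flared eyepiece from stock on the floor of the cell that held the slim one (centre within 25 mm of its middle each way), both upright within 10 degrees, released and still (x of odd_center in the frame of returns_floor between -0.055 and 0.055 m and y of odd_center in the frame of returns_floor between -0.055 and 0.055 m and z of odd_center in the frame of returns_floor between 0.033 and 0.045 m and angle between each of odd_center, spare_center's own z axis and vertical below 0.17 rad and x of spare_center in the frame of cell_floor between -0.025 and 0.025 m and y of spare_center in the frame of cell_floor between -0.025 and 0.025 m and z of spare_center in the frame of cell_floor between 0.029 and 0.041 m); the robot touches nothing.
It fails at once if an eyepiece is dropped by more than about 25 mm into its place (falls faster than 0.7 m/s there) or is rammed down (over 50 N) ((horizontal distance between odd_center and returns_floor below 0.06 m and z of odd_center in the frame of returns_floor below 0.12 m and linear speed of odd above 0.7 m/s) or (horizontal distance between spare_center and cell_floor below 0.06 m and z of spare_center in the frame of cell_floor below 0.12 m and linear speed of spare above 0.7 m/s) or contact force between odd and returns above 50 N or contact force between spare and cell_a above 50 N).
It fails at once if another lens of the set or the stock is shifted by more than 30 mm or tipped (distance of any of mate1, mate2, stock_slim, stock_wide from where it was at the start of the episode above 0.03 m or angle between any of mate1, mate2, stock_slim, stock_wide's own z axis and vertical above 0.5 rad).
It also fails if it takes over 61 s, if anything falls off the work surface, if the arm or the gripper's body presses on something with over 40 N, if the wrist force passes 120 N, or if a joint passes its speed limit or range.

## Working session

There is one attempt and no reset: what is moved stays moved. The work goes in short steps, Python scripts to look and compute and a tool call to move; the robot and the scene stay as the last step left them, time stands still between calls to the robot, and variables do not carry over. Pictures are saved under pics/ and viewed, and the job is handed in when it is done.

Besides the shell and the picture viewer there is one more tool, called after ">>>" in YAML: its name, and indented under it one key for each argument. send_rows: Moves the arm, as the interface text tells. Its arguments: {"type":"object","properties":{"motion":{"type":"array","items":{"type":"object","properties":{"hand":{"type":"number"},"slide":{"type":"array","items":{"type":"number"}},"spin":{"type":"number"}}}},"grip_force":{"type":"number"}},"required":["motion"]}

```bash
ls; mkdir -p pics; python3 - <<'E'
from cell import observe, vision, job
import cv2,pickle
s=observe();print(s)
for n in ("top","side"):
    p=vision.read_camera(n);cv2.imwrite(f"pics/{n}0.png",p["pixels"]);pickle.dump(p,open(f"{n}0.pkl","wb"))
    print(n,p["fx"],p["cx"],p["cy"],p["distortion"],p["world_from_camera"])
    for t in ("odd_center","spare_center","cell_floor","returns_floor","mate1","stock_slim","stock_wide"):
        try: print(t,[(r["uv"],round(r["conf"],2)) for r in vision.search_frame(p,t)][:5])
        except Exception as e: print(t,e)
E
```

```text
pics
{'time': 0.0, 'qpos': array([-1.39997676e+00,  3.42737087e-01,  1.52500716e+00, -1.69709581e-05,
        1.27538314e+00, -1.45997923e-01]), 'qvel': array([ 3.75359291e-04,  4.61197036e-04, -5.11859454e-04, -1.41684098e-03,
       -7.46245441e-04,  1.23571568e-05]), 'joint_efforts': array([-5.58552238e-04, -4.31242812e+01, -2.44221586e+01,  7.18661374e-02,
        5.59503108e-02, -1.02998317e-04]), 'tool_pos': array([ 0.16350932, -0.49846881,  0.22604094]), 'tool_rot': array([-1.70622074,  1.5692615 ,  1.75219436]), 'contact_force': array([-0.02843163, -1.213089  , -0.30585917]), 'torque': array([-0.02468064, -0.01649009,  0.02281164]), 'opening': 0.09181114001803783}
top 425.4698176293824 280.9114340722409 201.4399044859248 [0.01453165 0.         0.         0.         0.        ] [[-0.0215439  -0.99103955  0.13181982  0.37612486]
 [-0.99975134  0.02059659 -0.00854576  0.01258436]
 [ 0.00575415 -0.13197115 -0.99123686  0.86827564]
 [ 0.          0.          0.          1.        ]]
odd_center [([268.7, 219.9], 0.81), ([277.4, 160.9], 0.69)]
spare_center [([424.0, 183.8], 0.6)]
ce
[... 317 characters left out ...]
1.5543218564794 276.4143137953006 205.7151766160937 [0.02697987 0.         0.         0.         0.        ] [[-0.72357367 -0.36904585  0.58330635 -0.06054466]
 [-0.69023915  0.38278859 -0.61403812  0.5744718 ]
 [ 0.00332521 -0.8469227  -0.53170564  0.56363776]
 [ 0.          0.          0.          1.        ]]
odd_center [([275.7, 222.5], 0.95), ([254.1, 203.0], 0.63)]
spare_center [([335.9, 171.1], 0.78)]
cell_floor [([256.7, 216.8], 0.56)]
returns_floor [([163.9, 296.7], 0.91)]
mate1 it knows: cell_floor, odd_center, returns_floor, spare_center
stock_slim it knows: cell_floor, odd_center, returns_floor, spare_center
stock_wide it knows: cell_floor, odd_center, returns_floor, spare_center
```

View pics/top0.png

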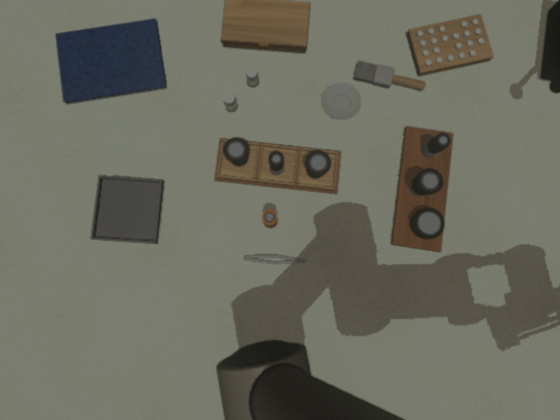

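View pics/side0.png

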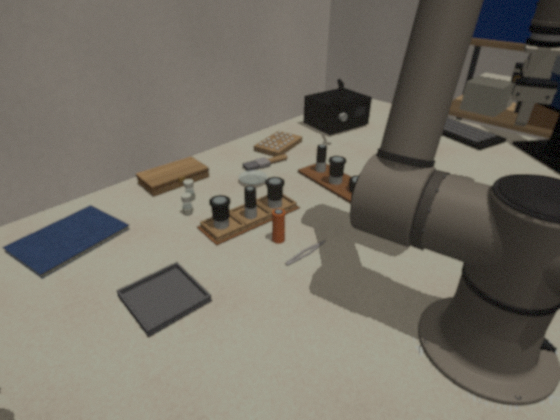

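The top view shows the wooden tray at (278,165). The slim black part is in its middle cell at (277,161) and the mates are at (236,150) and (318,163). An orange look-alike stands outside the tray at (269,218). The stock board has a slim part at (437,144), a flared one at (428,182) and a wide low one at (428,222). The return tray is at (128,209).

Candidates for odd are (277,161), which is black and in a cell; (269,218), which is orange; and (437,144), which is stock_slim. I choose (277,161). For spare I choose (428,182) over (428,222), which is stock_wide, and over the mates.

```bash
cat > h.py <<'E'
import numpy as np,cv2,pickle
def world(p,uv,z=None,d=None):
    K=np.array([[p["fx"],0,p["cx"]],[0,p["fy"],p["cy"]],[0,0,1]])
    n=cv2.undistortPoints(np.array(uv,float).reshape(-1,1,2),K,np.array(p["distortion"])).reshape(-1,2)
    r=np.c_[n,np.ones(len(n))]; T=np.array(p["world_from_camera"]); R=r@T[:3,:3].T
    s=(z-T[2,3])/R[:,2] if d is None else np.asarray(d).reshape(-1)
    return T[:3,3]+R*s[:,None]
def cloud(p):
    v,u=np.mgrid[:420,:560]
    return world(p,np.stack([u.ravel(),v.ravel()],1),d=p["range_z"].ravel()).reshape(420,560,3)
def circ(P):
    (x,y),r=cv2.minEnclosingCircle(P[:,:2].astype(np.float32)); return np.round([x,y,r],4)
E
python3 - <<'E'
from h import *
p=pickle.load(open("top0.pkl","rb"));C=cloud(p)
ok=p["range_z"]>0
for n,(u,v),R in [("odd",(277,161),12),("m1",(236,150),16),("m2",(318,163),16),("slim",(440,142),13),("spare",(429,182),17),("wide",(428,222),18),("orange",(269,218),10)]:
    m=np.zeros((420,560),bool);m[v-R:v+R,u-R:u+R]=1
    P=C[m&ok]; zt=np.percentile(P[:,2],97); Q=P[P[:,2]>zt-.008]
    print(n,round(zt,4),len(Q),circ(Q),np.round(np.median(Q,0),4))
# return tray, wooden tray outlines
for n,uv,z in [("ret",(128,209),.018),("wood",(278,165),.02),("board",(424,188),.012)]:
    P=C[uv[1]-50:uv[1]+50, max(0,uv[0]-75):uv[0]+75]
    H=P[...,2]
    m=((H>z-.006)&(H<z+.006)).astype(np.uint8)
    nc,l,st,ce=cv2.connectedComponentsWithStats(m)
    for i in np.argsort(-st[1:,4])[:3]+1:
        X=P[l==i][:,:2]
        r=cv2.minAreaRect(X.astype(np.float32)); print(n,st[i,4],np.round(r[0],4),np.round(r[1],4),r[2])
im=cv2.resize(p["pixels"][110:265,80:480],None,fx=2,fy=2,interpolation=cv2.INTER_CUBIC);im=cv2.convertScaleAbs(im,alpha=1.7)
cv2.imwrite("pics/crop1.png",im)
s=pickle.load(open("side0.pkl","rb"))["pixels"][130:340,100:420]
cv2.imwrite("pics/crop2.png",cv2.convertScaleAbs(cv2.resize(s,None,fx=2.5,fy=2.5,interpolation=cv2.INTER_CUBIC),alpha=1.6))
E
```

```text
odd 0.0902 197 [0.5608 0.0139 0.0152] [0.5605 0.0136 0.0882]
m1 0.0826 533 [0.583  0.0901 0.0254] [0.5818 0.0904 0.08  ]
m2 0.0825 535 [ 0.5542 -0.0643  0.0253] [ 0.5532 -0.0644  0.0801]
slim 0.0924 204 [ 0.5894 -0.3003  0.015 ] [ 0.589  -0.2994  0.0901]
spare 0.0844 559 [ 0.5139 -0.2744  0.0252] [ 0.5137 -0.2734  0.082 ]
wide 0.0449 796 [ 0.4381 -0.2819  0.0314] [ 0.4379 -0.2807  0.0423]
orange 0.0803 197 [0.4527 0.0292 0.0149] [0.4524 0.0288 0.0781]
ret 704 [0.4812 0.3157] [0.1302 0.1304] 84.99571228027344
wood 1086 [0.5667 0.0111] [0.2424 0.0811] 82.63179016113281
wood 20 [0.5498 0.0153] [0.0267 0.0079] 84.253173828125
wood 17 [0.5668 0.0849] [0.0043 0.0237] 18.10915184020996
board 3044 [ 0.5144 -0.2863] [0.1011 0.2228] 80.01467895507812
board 18 [ 0.4146 -0.3154] [0.0076 0.0161] 45.99040985107422
```

View pics/crop1.png

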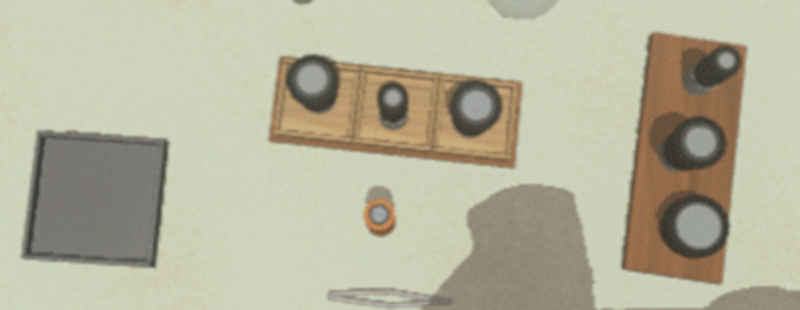

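View pics/crop2.png

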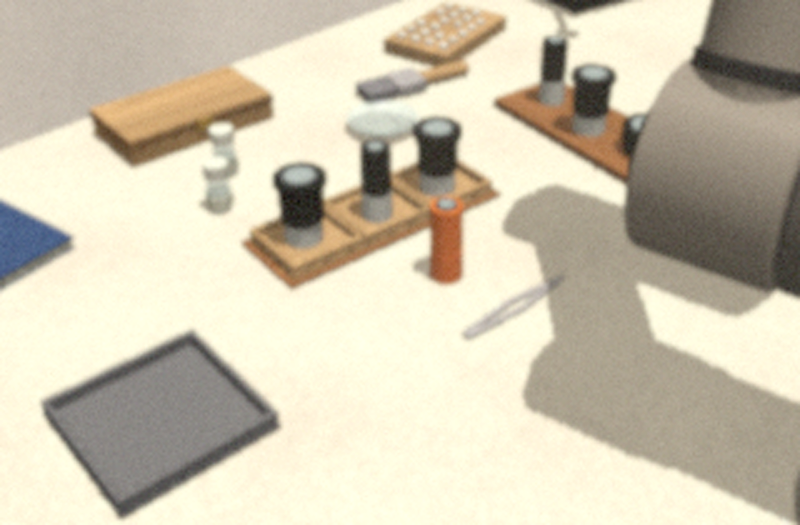

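The crops confirm the choices: black slim part with a metal sleeve in the middle cell, flared part in the middle of the stock row. Measured tops are about 2 mm above the expected 88 and 82 mm, which is within calibration. Next I refine the tray poses and work out the first move.

```bash
cat >> h.py <<'E'
from scipy.spatial.transform import Rotation as Ro
def go(s,tgt,ang=None):
    """tgt world; ang: wanted world angle of tool y (mod pi)"""
    R=Ro.from_euler('xyz',s["tool_rot"]).as_matrix()
    d=R.T@(np.array(tgt)-s["tool_pos"])*1000
    a=np.arctan2(R[1,1],R[0,1]); out=dict(slide=np.round(d,1),yang=round(a,3),q6=round(s["qpos"][5],3),q1=round(s["qpos"][0],3),xdown=np.round(R[:,0],3))
    if ang is not None:
        e=(ang-a+np.pi/2)%np.pi-np.pi/2; out["spin"]=round(-e,3) # tool x down
    print("pos",np.round(s["tool_pos"],4),"F",np.round(s["contact_force"],1),"open",round(s["opening"],4),"t",round(s["time"],2),out)
E
python3 - <<'E'
from h import *
from cell import observe
p=pickle.load(open("top0.pkl","rb"));C=cloud(p)
for f in("top0","side0"):
  p=pickle.load(open(f+".pkl","rb"));C=cloud(p)
  for n,c,(w,h),z0,z1 in [("ret",(.481,.316),(.09,.09),.010,.03),("wood",(.567,.011),(.075,.15),.012,.026),("board",(.5144,-.2863),(.15,.08),.007,.03)]:
    m=(abs(C[...,0]-c[0])<w)&(abs(C[...,1]-c[1])<h)&(C[...,2]>z0)&(C[...,2]<z1)&(p["range_z"]>0)
    nc,l,st,ce=cv2.connectedComponentsWithStats(m.astype(np.uint8),connectivity=8)
    i=1+np.argmax(st[1:,4]); X=C[l==i]
    r=cv2.minAreaRect(X[:,:2].astype(np.float32));print(f,n,st[i,4],np.round(r[0],4),np.round(r[1],4),round(r[2],2),np.median(X[:,2]))
go(observe(),[.561,.014,.227],-.12)
E
```

```text
top0 ret 764 [0.4812 0.3157] [0.1304 0.1303] 84.92 0.01671478769727297
top0 wood 1156 [0.5667 0.0111] [0.2424 0.0811] 82.63 0.01863620334236077
top0 board 4011 [ 0.5132 -0.2861] [0.1011 0.2497] 80.01 0.011483544132832257
side0 ret 1010 [0.4799 0.3167] [0.1308 0.1343] 84.84 0.0166628371763079
side0 wood 877 [0.5665 0.0184] [0.2288 0.083 ] 82.42 0.018709017898811187
side0 board 853 [ 0.5261 -0.2853] [0.1019 0.2264] 80.73 0.013038692073847558
pos [ 0.1636 -0.4989  0.2267] F [ 0.2  0.7 -0.2] open 0.0915 t 0.5 {'slide': array([-3.000e-01, -3.635e+02, -5.374e+02]), 'yang': np.float64(-1.254), 'q6': np.float64(-0.146), 'q1': np.float64(-1.4), 'xdown': array([-0.,  0., -1.]), 'spin': np.float64(-1.134)}
```

>>> send_rows:
  motion:
    - {"hand":1,"slide":[0,-22.5,-33],"spin":0}
    - {"hand":1,"slide":[0,-22.5,-33],"spin":0}
    - {"hand":1,"slide":[0,-22.5,-33],"spin":0}
    - {"hand":1,"slide":[0,-22.5,-33],"spin":0}
    - {"hand":1,"slide":[0,-22.5,-33],"spin":0}
    - {"hand":1,"slide":[0,-22.5,-33],"spin":0}
    - {"hand":1,"slide":[0,-22.5,-33],"spin":0}
    - {"hand":1,"slide":[0,-22.5,-33],"spin":0}
  grip_force: 15

```text
time: 1.3
tool_pos: [0.3627, -0.2413, 0.2263]
tool_rot: [1.65, 1.567, -1.185]
contact_force: [-0.1, -0.7, -0.1]
opening: 0.0918
```

>>> send_rows:
  motion:
    - {"hand":1,"slide":[0,0,0],"spin":-0.14}
    - {"hand":1,"slide":[0,0,0],"spin":-0.14}
    - {"hand":1,"slide":[0,0,0],"spin":-0.14}
    - {"hand":1,"slide":[0,0,0],"spin":-0.14}
    - {"hand":1,"slide":[0,0,0],"spin":-0.14}
    - {"hand":1,"slide":[0,0,0],"spin":-0.14}
    - {"hand":1,"slide":[0,0,0],"spin":-0.14}
    - {"hand":1,"slide":[0,0,0],"spin":-0.14}

```text
time: 2.1
tool_pos: [0.3662, -0.2354, 0.2274]
tool_rot: [0.893, 1.565, -0.769]
contact_force: [-0.4, -0.1, -0.6]
opening: 0.0919
```

```bash
python3 - <<'E'
from h import *
from cell import observe
go(observe(),[.561,.014,.16],-.129)
E
```

```text
pos [ 0.3662 -0.2354  0.2274] F [-0.4 -0.1 -0.6] open 0.0919 t 2.1 {'slide': array([  67.2,  170.8, -266.5]), 'yang': np.float64(-0.092), 'q6': np.float64(-0.656), 'q1': np.float64(-0.748), 'xdown': array([ 0.004, -0.004, -1.   ]), 'spin': np.float64(0.037)}
```

>>> send_rows:
  motion:
    - {"hand":1,"slide":[0,21.5,-33.5],"spin":0}
    - {"hand":1,"slide":[5,21.5,-33.5],"spin":0.02}
    - {"hand":1,"slide":[10,21.5,-33.5],"spin":0.02}
    - {"hand":1,"slide":[10,21.5,-33.5],"spin":0}
    - {"hand":1,"slide":[10,21.5,-33.5],"spin":0}
    - {"hand":1,"slide":[10,21.5,-33.5],"spin":0}
    - {"hand":1,"slide":[10,21.5,-33.5],"spin":0}
    - {"hand":1,"slide":[10,14,-25],"spin":0}

```text
time: 2.9
tool_pos: [0.5677, 0.0073, 0.1624]
tool_rot: [1.028, 1.557, -0.679]
contact_force: [0.5, 0.3, -0.2]
opening: 0.092
```

```bash
python3 - <<'E'
from h import *
from cell import observe
go(observe(),[.561,.014,.16],-.129)
E
```

```text
pos [0.5677 0.0073 0.1624] F [ 0.5  0.3 -0.2] open 0.092 t 2.9 {'slide': array([ 2.3, -7.5, -5.7]), 'yang': np.float64(-0.136), 'q6': np.float64(0.021), 'q1': np.float64(-0.118), 'xdown': array([ 0.011, -0.009, -1.   ]), 'spin': np.float64(-0.007)}
```

>>> send_rows:
  motion:
    - {"hand":1,"slide":[0,-7,-5.5],"spin":0}
    - {"hand":1,"slide":[0,0,0],"spin":0}
    - {"hand":1,"slide":[0,0,0],"spin":0}

```text
time: 3.2
tool_pos: [0.5615, 0.0168, 0.1602]
tool_rot: [0.904, 1.559, -0.798]
contact_force: [-0.0, -0.1, 1.3]
opening: 0.0918
```

```bash
python3 - <<'E'
from h import *
from cell import observe
go(observe(),[.561,.014,.041],-.129)
E
```

```text
pos [0.5615 0.0168 0.1602] F [-0.  -0.1  1.3] open 0.0918 t 3.2 {'slide': array([119.2,  -1.2,   2. ]), 'yang': np.float64(-0.131), 'q6': np.float64(0.032), 'q1': np.float64(-0.102), 'xdown': array([ 0.008, -0.008, -1.   ]), 'spin': np.float64(-0.002)}
```

>>> send_rows:
  motion:
    - {"hand":1,"slide":[20,-1,2],"spin":0}
    - {"hand":1,"slide":[25,0,0],"spin":0}
    - {"hand":1,"slide":[25,0,0],"spin":0}
    - {"hand":1,"slide":[20,0,0],"spin":0}
    - {"hand":1,"slide":[10,0,0],"spin":0}
    - {"hand":1,"slide":[0,0,0],"spin":0}

```text
time: 3.8
tool_pos: [0.562, 0.0066, 0.0627]
tool_rot: [1.154, 1.551, -0.556]
contact_force: [-0.4, 0.2, -0.0]
opening: 0.0921
```

```bash
python3 - <<'E'
from h import *
from cell import observe
go(observe(),[.561,.014,.041],-.129)
E
```

```text
pos [0.562  0.0066 0.0627] F [-0.4  0.2 -0. ] open 0.0921 t 3.8 {'slide': array([21.6, -2.4, -7.3]), 'yang': np.float64(-0.139), 'q6': np.float64(0.026), 'q1': np.float64(-0.12), 'xdown': array([ 0.017, -0.011, -1.   ]), 'spin': np.float64(-0.01)}
```

>>> send_rows:
  motion:
    - {"hand":1,"slide":[10,-2,-7],"spin":0}
    - {"hand":1,"slide":[9,0,0],"spin":0}
    - {"hand":1,"slide":[0,0,0],"spin":0}
    - {"hand":1,"slide":[0,0,0],"spin":0}

```text
time: 4.2
tool_pos: [0.5628, 0.0133, 0.0451]
tool_rot: [1.237, 1.546, -0.474]
contact_force: [0.2, -0.2, -0.3]
opening: 0.0919
```

```bash
python3 - <<'E'
from h import *
from cell import observe
go(observe(),[.561,.014,.041],-.129)
go(observe(),[.561,.014,.041],-.129)
E
```

```text
pos [0.5628 0.0133 0.0451] F [ 0.2 -0.2 -0.3] open 0.0919 t 4.2 {'slide': array([ 4. , -2. , -0.5]), 'yang': np.float64(-0.14), 'q6': np.float64(0.04), 'q1': np.float64(-0.108), 'xdown': array([ 0.022, -0.011, -1.   ]), 'spin': np.float64(-0.011)}
pos [0.5628 0.0133 0.0451] F [ 0.2 -0.2 -0.3] open 0.0919 t 4.2 {'slide': array([ 4. , -2. , -0.5]), 'yang': np.float64(-0.14), 'q6': np.float64(0.04), 'q1': np.float64(-0.108), 'xdown': array([ 0.022, -0.011, -1.   ]), 'spin': np.float64(-0.011)}
```

>>> send_rows:
  motion:
    - {"hand":1,"slide":[3,-2,0],"spin":0}
    - {"hand":-0.35,"slide":[0,0,0],"spin":0}
    - {"hand":-0.6,"slide":[0,0,0],"spin":0}
    - {"hand":-0.8,"slide":[0,0,0],"spin":0}
    - {"hand":-0.8,"slide":[0,0,0],"spin":0}
    - {"hand":-0.8,"slide":[0,0,0],"spin":0}
  grip_force: 15

```text
time: 4.8
tool_pos: [0.5616, 0.0136, 0.0431]
tool_rot: [1.267, 1.544, -0.443]
contact_force: [-0.5, -0.6, 0.0]
opening: 0.056
```

```bash
python3 - <<'E'
from h import *
from cell import observe
go(observe(),[.561,.014,.041],-.129)
E
```

```text
pos [0.5616 0.0136 0.0431] F [-0.5 -0.6  0. ] open 0.056 t 4.8 {'slide': array([ 2. , -0.7, -0.3]), 'yang': np.float64(-0.14), 'q6': np.float64(0.04), 'q1': np.float64(-0.107), 'xdown': array([ 0.024, -0.012, -1.   ]), 'spin': np.float64(-0.011)}
```

Well centred and still closing.

>>> send_rows:
  motion:
    - {"hand":-0.8,"slide":[0,0,0],"spin":0}
    - {"hand":-0.8,"slide":[0,0,0],"spin":0}
    - {"hand":-0.8,"slide":[0,0,0],"spin":0}
    - {"hand":-0.8,"slide":[0,0,0],"spin":0}
    - {"hand":-0.8,"slide":[0,0,0],"spin":0}
    - {"hand":-0.8,"slide":[0,0,0],"spin":0}

```text
time: 5.4
tool_pos: [0.5617, 0.0136, 0.0431]
tool_rot: [1.27, 1.544, -0.44]
contact_force: [0.3, -0.3, 0.3]
opening: 0.0284
```

>>> send_rows:
  motion:
    - {"hand":-0.8,"slide":[-5,0,0],"spin":0}
    - {"hand":-0.8,"slide":[-20,0,0],"spin":0}
    - {"hand":-0.8,"slide":[-25,0,0],"spin":0}
    - {"hand":-0.8,"slide":[-30,0,0],"spin":0}
    - {"hand":-0.8,"slide":[-30,0,0],"spin":0}
    - {"hand":-0.8,"slide":[-20,0,0],"spin":0}
    - {"hand":-0.8,"slide":[0,0,0],"spin":0}

```text
time: 6.1
tool_pos: [0.557, 0.0153, 0.1778]
tool_rot: [1.21, 1.548, -0.501]
contact_force: [0.2, -0.2, -1.6]
opening: 0.0285
```

```bash
python3 - <<'E'
from h import *
from cell import observe,vision
go(observe(),[.4805,.316,.15],-.088)
for n in("top","side"): cv2.imwrite(f"pics/{n}1.png",vision.read_camera(n)["pixels"])
E
```

```text
pos [0.557  0.0153 0.1778] F [ 0.2 -0.2 -1.6] open 0.0285 t 6.1 {'slide': array([  23. , -118.2, -287.4]), 'yang': np.float64(-0.14), 'q6': np.float64(0.038), 'q1': np.float64(-0.105), 'xdown': array([ 0.02 , -0.011, -1.   ]), 'spin': np.float64(-0.052)}
```

View pics/side1.png

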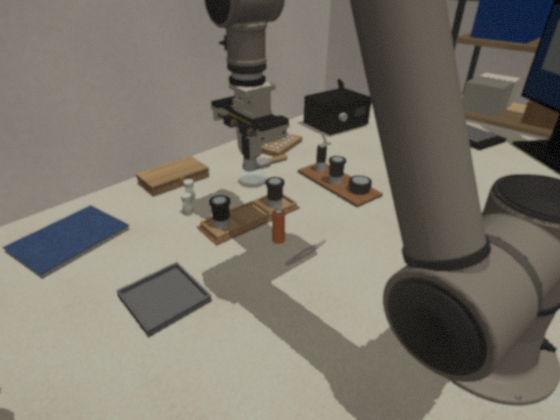

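The middle cell is empty at (248,222), and the slim part hangs in the jaws at (250,160). Carrying it to the return tray.

>>> send_rows:
  motion:
    - {"hand":-0.8,"slide":[0,-8,-18],"spin":0}
    - {"hand":-0.8,"slide":[0,-14,-34],"spin":0}
    - {"hand":-0.8,"slide":[0,-14,-34],"spin":0}
    - {"hand":-0.8,"slide":[0,-14,-34],"spin":0}
    - {"hand":-0.8,"slide":[0,-14,-34],"spin":0}
    - {"hand":-0.8,"slide":[0,-14,-34],"spin":0}
    - {"hand":-0.8,"slide":[0,-14,-34],"spin":0}
    - {"hand":-0.8,"slide":[0,-8,-20],"spin":0}

```text
time: 7.0
tool_pos: [0.4822, 0.273, 0.1555]
tool_rot: [-0.396, 1.552, -2.115]
contact_force: [0.3, -0.4, -1.1]
opening: 0.0287
```

```bash
python3 - <<'E'
from h import *
from cell import observe,vision
go(observe(),[.4805,.316,.08],-.088)
E
```

```text
pos [0.4822 0.273  0.1555] F [ 0.3 -0.4 -1.1] open 0.0287 t 7.0 {'slide': array([ 74.8,  -7.5, -43.5]), 'yang': np.float64(-0.148), 'q6': np.float64(0.536), 'q1': np.float64(0.383), 'xdown': array([-0.01 , -0.016, -1.   ]), 'spin': np.float64(-0.06)}
```

>>> send_rows:
  motion:
    - {"hand":-0.8,"slide":[0,-7,-30],"spin":-0.03}
    - {"hand":-0.8,"slide":[0,0,-12],"spin":-0.03}
    - {"hand":-0.8,"slide":[0,0,0],"spin":0}
    - {"hand":-0.8,"slide":[20,0,0],"spin":0}
    - {"hand":-0.8,"slide":[25,0,0],"spin":0}
    - {"hand":-0.8,"slide":[15,0,0],"spin":0}
    - {"hand":-0.8,"slide":[0,0,0],"spin":0}

```text
time: 7.7
tool_pos: [0.4756, 0.3126, 0.0838]
tool_rot: [-0.674, 1.537, -2.329]
contact_force: [0.0, -0.1, -0.6]
opening: 0.0286
```

```bash
python3 - <<'E'
from h import *
from cell import observe,vision
go(observe(),[.4805,.316,.038],-.088)
for n in("top","side"): cv2.imwrite(f"pics/{n}2.png",vision.read_camera(n)["pixels"])
E
```

```text
pos [0.4756 0.3126 0.0838] F [ 0.  -0.1 -0.6] open 0.0286 t 7.7 {'slide': array([45.6,  5.6, -5. ]), 'yang': np.float64(-0.084), 'q6': np.float64(0.545), 'q1': np.float64(0.454), 'xdown': array([-0.023, -0.024, -0.999]), 'spin': np.float64(0.004)}
```

View pics/side2.png

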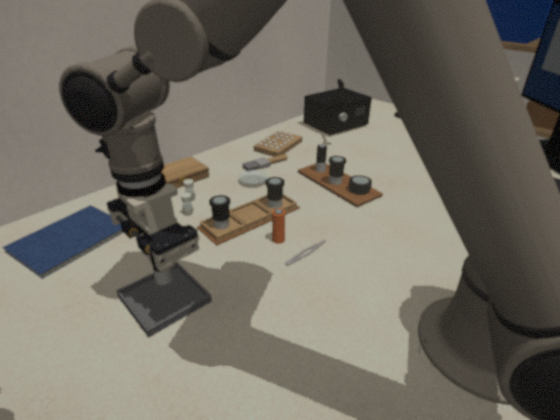

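>>> send_rows:
  motion:
    - {"hand":-0.8,"slide":[12,5,-5],"spin":0}
    - {"hand":-0.8,"slide":[15,0,0],"spin":0}
    - {"hand":-0.8,"slide":[8,0,0],"spin":0}
    - {"hand":-0.8,"slide":[0,0,0],"spin":0}
    - {"hand":-0.8,"slide":[0,0,0],"spin":0}

```text
time: 8.3
tool_pos: [0.4856, 0.3179, 0.0518]
tool_rot: [-0.504, 1.547, -2.16]
contact_force: [-0.1, 0.7, -0.8]
opening: 0.0287
```

```bash
python3 - <<'E'
from h import *
from cell import observe,vision
go(observe(),[.4805,.316,.038],-.088)
E
```

```text
pos [0.4856 0.3179 0.0518] F [-0.1  0.7 -0.8] open 0.0287 t 8.3 {'slide': array([13.9, -4.7,  2.1]), 'yang': np.float64(-0.086), 'q6': np.float64(0.549), 'q1': np.float64(0.454), 'xdown': array([-0.013, -0.02 , -1.   ]), 'spin': np.float64(0.002)}
```

>>> send_rows:
  motion:
    - {"hand":-0.8,"slide":[5,-4,2],"spin":0}
    - {"hand":-0.8,"slide":[4,0,0],"spin":0}
    - {"hand":-0.8,"slide":[3,0,0],"spin":0}
    - {"hand":-0.8,"slide":[0,0,0],"spin":0}

```text
time: 8.7
tool_pos: [0.4815, 0.3164, 0.0403]
tool_rot: [-0.448, 1.549, -2.104]
contact_force: [0.1, -0.2, -0.6]
opening: 0.0283
```

>>> send_rows:
  motion:
    - {"hand":-0.8,"slide":[2,0,0],"spin":0}
    - {"hand":-0.8,"slide":[0,0,0],"spin":0}

```text
time: 8.9
tool_pos: [0.4816, 0.3164, 0.0383]
tool_rot: [-0.436, 1.55, -2.093]
contact_force: [0.5, 0.5, -1.3]
opening: 0.0286
```

>>> send_rows:
  motion:
    - {"hand":-0.8,"slide":[1,0,0],"spin":0}
    - {"hand":-0.8,"slide":[0,0,0],"spin":0}

```text
time: 9.1
tool_pos: [0.482, 0.3166, 0.0382]
tool_rot: [-0.405, 1.551, -2.062]
contact_force: [0.0, 0.2, -1.0]
opening: 0.029
```

>>> send_rows:
  motion:
    - {"hand":-0.8,"slide":[1,0,0],"spin":0}
    - {"hand":-0.8,"slide":[0,0,0],"spin":0}

```text
time: 9.3
tool_pos: [0.4823, 0.3168, 0.0381]
tool_rot: [-0.369, 1.551, -2.025]
contact_force: [0.0, 0.0, -1.5]
opening: 0.0288
```

>>> send_rows:
  motion:
    - {"hand":-0.8,"slide":[2,0,0],"spin":0}
    - {"hand":-0.8,"slide":[0,0,0],"spin":0}

```text
time: 9.5
tool_pos: [0.4826, 0.317, 0.038]
tool_rot: [-0.323, 1.553, -1.979]
contact_force: [0.4, -0.2, -1.0]
opening: 0.029
```

```bash
python3 - <<'E'
from h import *
from cell import observe,vision
go(observe(),[.4805,.316,.038],-.088)
p=vision.read_camera("side");cv2.imwrite("pics/s3.png",cv2.convertScaleAbs(cv2.resize(p["pixels"][190:340,90:290],None,fx=4,fy=4,interpolation=cv2.INTER_CUBIC),alpha=1.8))
E
```

```text
pos [0.4826 0.317  0.038 ] F [ 0.4 -0.2 -1. ] open 0.029 t 9.5 {'slide': array([ 0. , -2. ,  1.2]), 'yang': np.float64(-0.086), 'q6': np.float64(0.55), 'q1': np.float64(0.455), 'xdown': array([-0.007, -0.017, -1.   ]), 'spin': np.float64(0.002)}
```

View pics/s3.png

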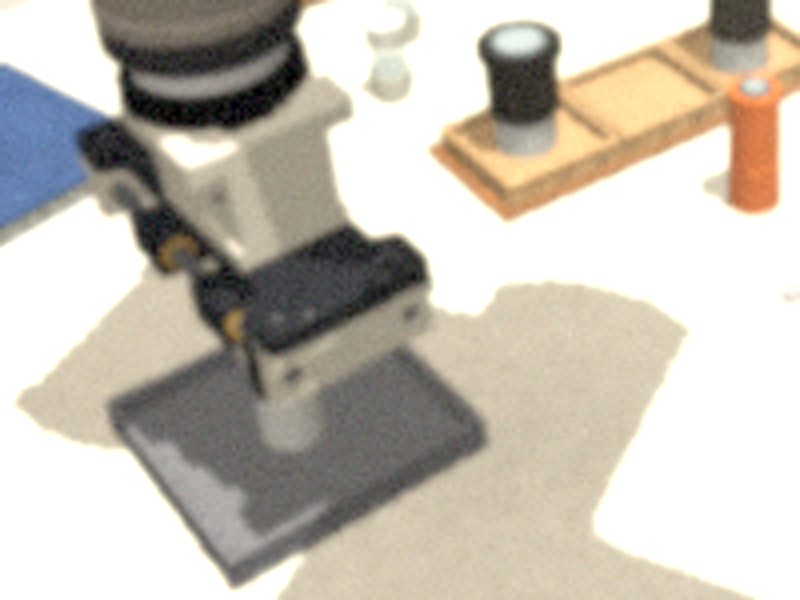

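The slim part's metal sleeve is on the tray floor, around crop pixel (290,430), and the TCP height matches the expected contact height of 38 mm. Releasing slowly.

>>> send_rows:
  motion:
    - {"hand":-0.2,"slide":[0,0,0],"spin":0}
    - {"hand":0,"slide":[0,0,0],"spin":0}
    - {"hand":0.4,"slide":[0,0,0],"spin":0}
    - {"hand":0.6,"slide":[0,0,0],"spin":0}
    - {"hand":0.8,"slide":[0,0,0],"spin":0}
    - {"hand":0.8,"slide":[0,0,0],"spin":0}
    - {"hand":0.8,"slide":[0,0,0],"spin":0}
    - {"hand":0.8,"slide":[0,0,0],"spin":0}

```text
time: 10.35
tool_pos: [0.4827, 0.317, 0.0368]
tool_rot: [-0.343, 1.552, -1.999]
contact_force: [-0.5, -0.3, -0.5]
opening: 0.0824
```

>>> send_rows:
  motion:
    - {"hand":1,"slide":[-4,0,0],"spin":0}
    - {"hand":1,"slide":[-15,0,0],"spin":0}
    - {"hand":1,"slide":[-25,0,0],"spin":0}
    - {"hand":1,"slide":[-30,0,0],"spin":0}
    - {"hand":1,"slide":[-35,0,0],"spin":0}
    - {"hand":1,"slide":[-25,0,0],"spin":0}
    - {"hand":1,"slide":[0,0,0],"spin":0}

```text
time: 11.05
tool_pos: [0.4832, 0.319, 0.1765]
tool_rot: [-0.412, 1.551, -2.068]
contact_force: [0.0, 0.7, 0.2]
opening: 0.092
```

```bash
python3 - <<'E'
from h import *
from cell import observe,vision
go(observe(),[.514,-.274,.17],-1.745)
p=vision.read_camera("side");cv2.imwrite("pics/s4.png",cv2.resize(p["pixels"][130:340,90:390],None,fx=2.5,fy=2.5))
E
```

```text
pos [0.4832 0.319  0.1765] F [0.  0.7 0.2] open 0.092 t 11.05 {'slide': array([ 16.7,  81.6, 588. ]), 'yang': np.float64(-0.086), 'q6': np.float64(0.548), 'q1': np.float64(0.458), 'xdown': array([-0.01 , -0.018, -1.   ]), 'spin': np.float64(-1.482)}
```

View pics/s4.png

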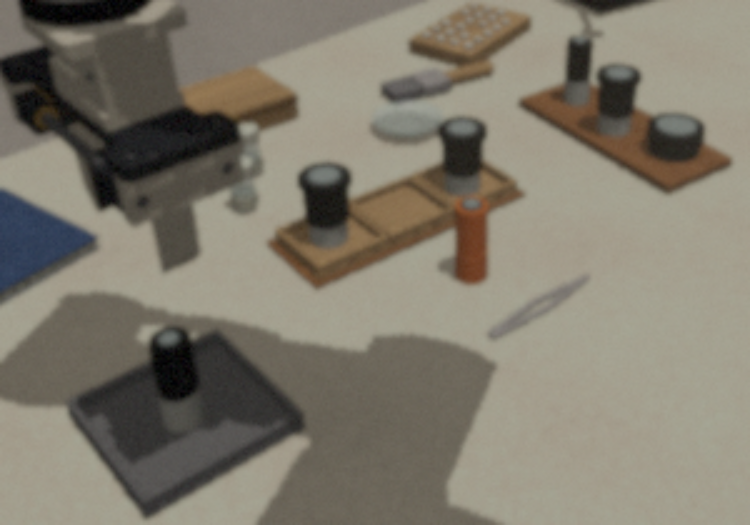

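The slim part stands upright in the return tray at crop (175,375). Next is the stock board.

>>> send_rows:
  motion:
    - {"hand":1,"slide":[0,5,30],"spin":0}
    - {"hand":1,"slide":[0,6,44],"spin":0}
    - {"hand":1,"slide":[0,6,44],"spin":0}
    - {"hand":1,"slide":[0,6,44],"spin":0}
    - {"hand":1,"slide":[0,6,44],"spin":0}
    - {"hand":1,"slide":[0,6,44],"spin":0}
    - {"hand":1,"slide":[0,6,44],"spin":0}
    - {"hand":1,"slide":[0,6,44],"spin":0}

```text
time: 11.9
tool_pos: [0.4954, -0.029, 0.1711]
tool_rot: [-0.889, 1.538, -2.535]
contact_force: [-0.3, 0.3, -0.5]
opening: 0.0916
```

>>> send_rows:
  motion:
    - {"hand":1,"slide":[0,6,44],"spin":0}
    - {"hand":1,"slide":[0,6,44],"spin":0}
    - {"hand":1,"slide":[0,6,44],"spin":0}
    - {"hand":1,"slide":[0,6,44],"spin":0}
    - {"hand":1,"slide":[0,6,40],"spin":0}
    - {"hand":1,"slide":[0,0,0],"spin":0}

```text
time: 12.5
tool_pos: [0.5034, -0.2593, 0.1659]
tool_rot: [-1.154, 1.53, -2.806]
contact_force: [-0.2, -0.1, -0.6]
opening: 0.0921
```

>>> send_rows:
  motion:
    - {"hand":1,"slide":[0,0,0],"spin":0.14}
    - {"hand":1,"slide":[0,0,0],"spin":0.14}
    - {"hand":1,"slide":[0,0,0],"spin":0.14}
    - {"hand":1,"slide":[0,0,0],"spin":0.14}
    - {"hand":1,"slide":[0,0,0],"spin":0.14}
    - {"hand":1,"slide":[0,0,0],"spin":0.14}
    - {"hand":1,"slide":[0,0,0],"spin":0.14}
    - {"hand":1,"slide":[0,0,0],"spin":0.14}

```text
time: 13.3
tool_pos: [0.4972, -0.2526, 0.1539]
tool_rot: [-0.342, 1.513, 3.125]
contact_force: [0.0, 0.1, 0.5]
opening: 0.0914
```

```bash
python3 - <<'E'
from h import *
from cell import observe,vision
go(observe(),[.514,-.274,.17],-1.745)
E
```

```text
pos [ 0.4972 -0.2526  0.1539] F [0.  0.1 0.5] open 0.0914 t 13.3 {'slide': array([-17.1,  25.3,  -8.2]), 'yang': np.float64(-1.246), 'q6': np.float64(0.669), 'q1': np.float64(-0.59), 'xdown': array([-0.057,  0.001, -0.998]), 'spin': np.float64(0.499)}
```

>>> send_rows:
  motion:
    - {"hand":1,"slide":[-3,6,-2],"spin":0.13}
    - {"hand":1,"slide":[-3,6,-2],"spin":0.13}
    - {"hand":1,"slide":[-3,5,-2],"spin":0.12}
    - {"hand":1,"slide":[-3,4,-2],"spin":0.1}
    - {"hand":1,"slide":[-2,0,0],"spin":0}
    - {"hand":1,"slide":[0,0,0],"spin":0}

```text
time: 13.9
tool_pos: [0.5057, -0.2655, 0.1598]
tool_rot: [0.018, 1.5, 2.988]
contact_force: [-0.4, -0.0, -0.3]
opening: 0.0915
```

```bash
python3 - <<'E'
from h import *
from cell import observe,vision
go(observe(),[.514,-.274,.12],-1.745)
p=vision.read_camera("top");cv2.imwrite("pics/t5.png",p["pixels"])
E
```

```text
pos [ 0.5057 -0.2655  0.1598] F [-0.4 -0.  -0.3] open 0.0915 t 13.9 {'slide': array([ 39. ,   6.9, -12.4]), 'yang': np.float64(-1.742), 'q6': np.float64(1.153), 'q1': np.float64(-0.6), 'xdown': array([-0.07 ,  0.011, -0.997]), 'spin': np.float64(0.003)}
```

View pics/t5.png

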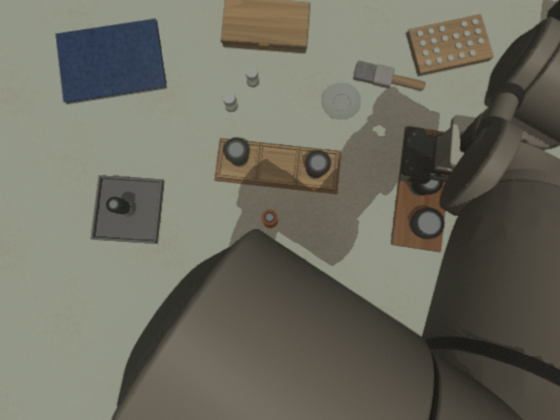

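>>> send_rows:
  motion:
    - {"hand":1,"slide":[0,7,-10],"spin":0}
    - {"hand":1,"slide":[15,0,-2],"spin":0}
    - {"hand":1,"slide":[15,0,-1],"spin":0}
    - {"hand":1,"slide":[0,0,0],"spin":0}
    - {"hand":1,"slide":[0,0,0],"spin":0}

```text
time: 14.45
tool_pos: [0.5145, -0.2719, 0.1269]
tool_rot: [-0.014, 1.497, 2.967]
contact_force: [-0.4, 0.1, 0.1]
opening: 0.092
```

```bash
python3 - <<'E'
from h import *
from cell import observe,vision
go(observe(),[.513,-.274,.041],-1.745)
E
```

```text
pos [ 0.5145 -0.2719  0.1269] F [-0.4  0.1  0.1] open 0.092 t 14.45 {'slide': array([85.8,  2.4, -5.2]), 'yang': np.float64(-1.732), 'q6': np.float64(1.144), 'q1': np.float64(-0.601), 'xdown': array([-0.073,  0.013, -0.997]), 'spin': np.float64(0.013)}
```

>>> send_rows:
  motion:
    - {"hand":1,"slide":[16,2,-1],"spin":0.01}
    - {"hand":1,"slide":[18,0,-1],"spin":0}
    - {"hand":1,"slide":[18,0,-1],"spin":0}
    - {"hand":1,"slide":[12,0,-1],"spin":0}
    - {"hand":1,"slide":[0,0,0],"spin":0}
    - {"hand":1,"slide":[0,0,0],"spin":0}

```text
time: 15.05
tool_pos: [0.5155, -0.2743, 0.0655]
tool_rot: [0.034, 1.503, 3.008]
contact_force: [0.8, 0.3, 0.3]
opening: 0.0921
```

```bash
python3 - <<'E'
from h import *
from cell import observe,vision
go(observe(),[.513,-.274,.041],-1.745)
E
```

```text
pos [ 0.5155 -0.2743  0.0655] F [0.8 0.3 0.3] open 0.0921 t 15.05 {'slide': array([24.6,  0.1,  0.8]), 'yang': np.float64(-1.738), 'q6': np.float64(1.152), 'q1': np.float64(-0.603), 'xdown': array([-0.067,  0.009, -0.998]), 'spin': np.float64(0.007)}
```

>>> send_rows:
  motion:
    - {"hand":1,"slide":[12,0,0],"spin":0}
    - {"hand":1,"slide":[12,0,0],"spin":0}
    - {"hand":1,"slide":[0,0,0],"spin":0}
    - {"hand":0.5,"slide":[0,0,0],"spin":0}
    - {"hand":0,"slide":[0,0,0],"spin":0}
    - {"hand":-0.1,"slide":[0,0,0],"spin":0}
  grip_force: 15

```text
time: 15.65
tool_pos: [0.5148, -0.2748, 0.0417]
tool_rot: [0.059, 1.506, 3.034]
contact_force: [-0.1, 0.4, -0.2]
opening: 0.0724
```

```bash
python3 - <<'E'
from h import *
from cell import observe,vision
go(observe(),[.513,-.274,.041],-1.745)
E
```

```text
pos [ 0.5148 -0.2748  0.0417] F [-0.1  0.4 -0.2] open 0.0724 t 15.65 {'slide': array([ 0.8, -0.5,  1.9]), 'yang': np.float64(-1.737), 'q6': np.float64(1.153), 'q1': np.float64(-0.605), 'xdown': array([-0.064,  0.007, -0.998]), 'spin': np.float64(0.008)}
```

>>> send_rows:
  motion:
    - {"hand":-0.4,"slide":[0,0,0],"spin":0}
    - {"hand":-0.4,"slide":[0,0,0],"spin":0}
    - {"hand":-0.4,"slide":[0,0,0],"spin":0}
    - {"hand":-0.4,"slide":[0,0,0],"spin":0}
    - {"hand":-0.4,"slide":[0,0,0],"spin":0}
    - {"hand":-0.4,"slide":[0,0,0],"spin":0}
    - {"hand":-0.4,"slide":[0,0,0],"spin":0}

```text
time: 16.35
tool_pos: [0.5152, -0.275, 0.0423]
tool_rot: [0.068, 1.507, 3.043]
contact_force: [-0.4, 1.1, -0.3]
opening: 0.049
```

```bash
python3 - <<'E'
from h import *
from cell import observe,vision
go(observe(),[.513,-.274,.041],-1.745)
E
```

```text
pos [ 0.5152 -0.275   0.0423] F [-0.4  1.1 -0.3] open 0.049 t 16.35 {'slide': array([ 1.4, -0.6,  2.2]), 'yang': np.float64(-1.737), 'q6': np.float64(1.153), 'q1': np.float64(-0.605), 'xdown': array([-0.063,  0.006, -0.998]), 'spin': np.float64(0.008)}
```

>>> send_rows:
  motion:
    - {"hand":-0.4,"slide":[0,0,0],"spin":0}
    - {"hand":-0.4,"slide":[0,0,0],"spin":0}
    - {"hand":-0.4,"slide":[0,0,0],"spin":0}
    - {"hand":-0.4,"slide":[0,0,0],"spin":0}

```text
time: 16.75
tool_pos: [0.5152, -0.275, 0.0423]
tool_rot: [0.067, 1.507, 3.042]
contact_force: [0.9, -1.1, -0.5]
opening: 0.0493
```

```bash
python3 - <<'E'
from h import *
from cell import observe,vision
go(observe(),[.513,-.274,.041],-1.745)
p=vision.read_camera("side");cv2.imwrite("pics/s6.png",cv2.convertScaleAbs(cv2.resize(p["pixels"][80:220,250:420],None,fx=4,fy=4,interpolation=cv2.INTER_CUBIC),alpha=1.6))
E
```

```text
pos [ 0.5152 -0.275   0.0423] F [ 0.9 -1.1 -0.5] open 0.0493 t 16.75 {'slide': array([ 1.4, -0.6,  2.2]), 'yang': np.float64(-1.737), 'q6': np.float64(1.153), 'q1': np.float64(-0.605), 'xdown': array([-0.063,  0.006, -0.998]), 'spin': np.float64(0.008)}
```

View pics/s6.png

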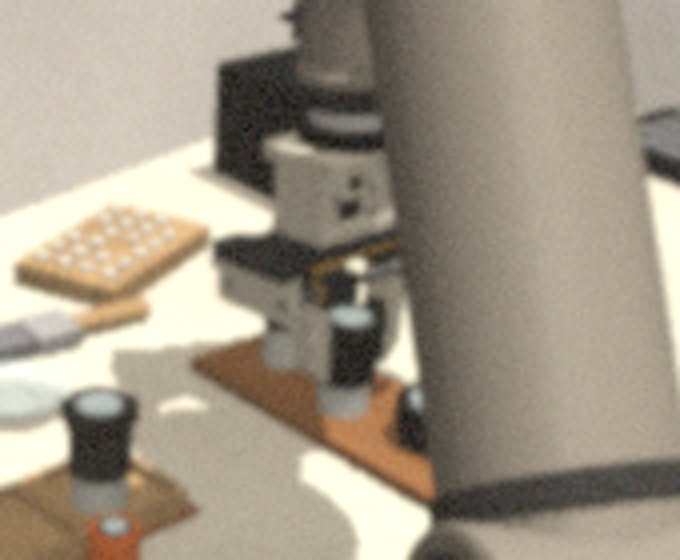

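The jaws stopped at 49 mm, not 42, so the pads are on the flare. I open, go about 13 mm lower and close again.

>>> send_rows:
  motion:
    - {"hand":0.6,"slide":[0,0,0],"spin":0}
    - {"hand":0.6,"slide":[0,0,0],"spin":0}
    - {"hand":0.6,"slide":[0,0,0],"spin":0}
    - {"hand":0.6,"slide":[0,0,0],"spin":0}
    - {"hand":0.6,"slide":[7,0,1],"spin":0}
    - {"hand":0.6,"slide":[7,0,0],"spin":0}
    - {"hand":0.6,"slide":[0,0,0],"spin":0}

```text
time: 17.5
tool_pos: [0.5131, -0.2747, 0.0273]
tool_rot: [0.068, 1.507, 3.043]
contact_force: [-0.0, -0.6, 0.5]
opening: 0.0735
```

```bash
python3 - <<'E'
from h import *
from cell import observe,vision
go(observe(),[.513,-.274,.029],-1.745)
E
```

```text
pos [ 0.5131 -0.2747  0.0273] F [-0.  -0.6  0.5] open 0.0735 t 17.5 {'slide': array([-1.7, -0.6,  0.3]), 'yang': np.float64(-1.737), 'q6': np.float64(1.153), 'q1': np.float64(-0.606), 'xdown': array([-0.063,  0.006, -0.998]), 'spin': np.float64(0.008)}
```

>>> send_rows:
  motion:
    - {"hand":0,"slide":[-2,0,0],"spin":0}
    - {"hand":-0.4,"slide":[0,0,0],"spin":0}
    - {"hand":-0.4,"slide":[0,0,0],"spin":0}
    - {"hand":-0.4,"slide":[0,0,0],"spin":0}
    - {"hand":-0.4,"slide":[0,0,0],"spin":0}
    - {"hand":-0.4,"slide":[0,0,0],"spin":0}
    - {"hand":-0.4,"slide":[0,0,0],"spin":0}
    - {"hand":-0.4,"slide":[0,0,0],"spin":0}
  grip_force: 15

```text
time: 18.3
tool_pos: [0.5131, -0.2745, 0.029]
tool_rot: [0.061, 1.507, 3.036]
contact_force: [0.2, 0.2, -0.7]
opening: 0.0447
```

>>> send_rows:
  motion:
    - {"hand":-0.4,"slide":[0,0,0],"spin":0}
    - {"hand":-0.4,"slide":[0,0,0],"spin":0}

```text
time: 18.5
tool_pos: [0.513, -0.2745, 0.0289]
tool_rot: [0.06, 1.506, 3.035]
contact_force: [-0.8, 0.1, -1.6]
opening: 0.0451
```

```bash
python3 - <<'E'
from h import *
from cell import observe,vision
go(observe(),[.513,-.274,.029],-1.745)
E
```

```text
pos [ 0.513  -0.2745  0.0289] F [-0.8  0.1 -1.6] open 0.0451 t 18.5 {'slide': array([-0.1, -0.5,  0.1]), 'yang': np.float64(-1.737), 'q6': np.float64(1.153), 'q1': np.float64(-0.606), 'xdown': array([-0.064,  0.007, -0.998]), 'spin': np.float64(0.008)}
```

```bash
python3 - <<'E'
from h import *
from cell import observe,vision
p=vision.read_camera("side");cv2.imwrite("pics/s7.png",cv2.convertScaleAbs(cv2.resize(p["pixels"][110:210,300:400],None,fx=6,fy=6,interpolation=cv2.INTER_CUBIC),alpha=1.8))
p=vision.read_camera("top");cv2.imwrite("pics/t7.png",cv2.convertScaleAbs(cv2.resize(p["pixels"][110:260,380:500],None,fx=4,fy=4,interpolation=cv2.INTER_CUBIC),alpha=1.8))
print(observe()["opening"])
E
```

```text
0.04486554814211818
```

View pics/s7.png

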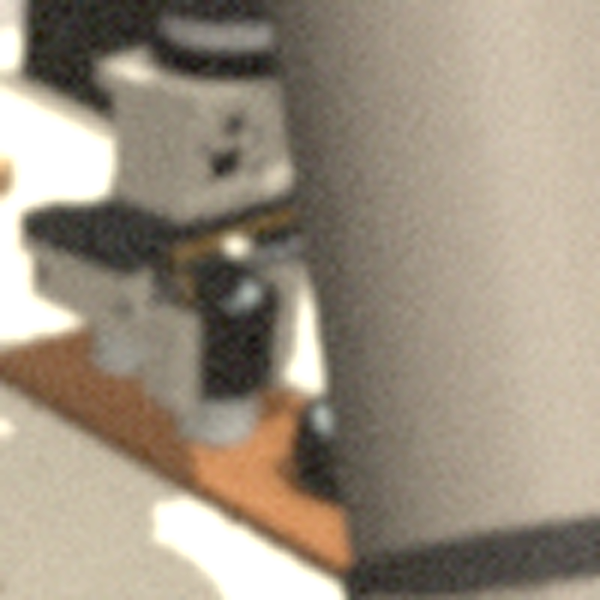

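View pics/t7.png

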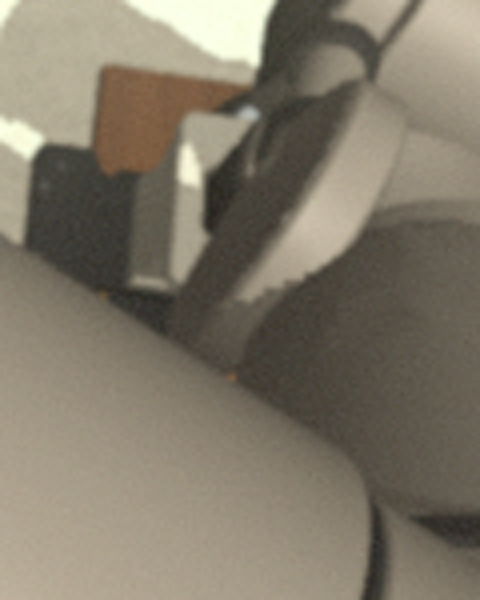

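The part is upright between the fingers, with its flare just above or against the pads' upper ends. Test lift.

>>> send_rows:
  motion:
    - {"hand":-0.4,"slide":[0,0,0],"spin":0}
    - {"hand":-0.4,"slide":[0,0,0],"spin":0}
    - {"hand":-0.4,"slide":[-4,0,0],"spin":0}
    - {"hand":-0.4,"slide":[-8,0,0],"spin":0}
    - {"hand":-0.4,"slide":[-8,0,0],"spin":0}
    - {"hand":-0.4,"slide":[0,0,0],"spin":0}
  grip_force: 25

```text
time: 19.2
tool_pos: [0.5146, -0.2748, 0.0509]
tool_rot: [0.064, 1.507, 3.039]
contact_force: [0.4, 0.1, -0.2]
opening: 0.0447
```

```bash
python3 - <<'E'
from h import *
from cell import observe,vision
p=vision.read_camera("side");cv2.imwrite("pics/s8.png",cv2.convertScaleAbs(cv2.resize(p["pixels"][110:210,300:400],None,fx=6,fy=6,interpolation=cv2.INTER_CUBIC),alpha=1.8))
go(observe(),[.513,-.274,.2],-1.745)
E
```

```text
pos [ 0.5144 -0.2746  0.0504] F [-0.2  0.  -1.1] open 0.0446 t 19.25 {'slide': array([-149.2,    0.2,   11.1]), 'yang': np.float64(-1.737), 'q6': np.float64(1.152), 'q1': np.float64(-0.605), 'xdown': array([-0.064,  0.007, -0.998]), 'spin': np.float64(0.008)}
```

View pics/s8.png

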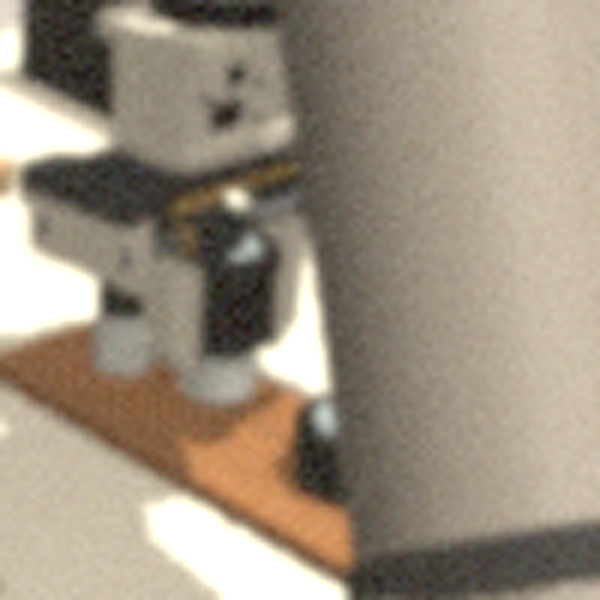

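Part is lifted and hanging upright, and the weight reading of 1.1 N fits 110 g. Raising and turning back.

>>> send_rows:
  motion:
    - {"hand":-0.4,"slide":[-20,0,1],"spin":0}
    - {"hand":-0.4,"slide":[-25,0,2],"spin":0}
    - {"hand":-0.4,"slide":[-25,0,2],"spin":0}
    - {"hand":-0.4,"slide":[-25,0,2],"spin":0}
    - {"hand":-0.4,"slide":[-20,0,1],"spin":0}
    - {"hand":-0.4,"slide":[-10,0,0],"spin":0}
    - {"hand":-0.4,"slide":[0,0,0],"spin":-0.1}
    - {"hand":-0.4,"slide":[0,0,0],"spin":-0.13}

```text
time: 20.05
tool_pos: [0.5133, -0.2733, 0.1792]
tool_rot: [-0.204, 1.503, 3.007]
contact_force: [-1.1, -0.2, -0.9]
opening: 0.0448
```

>>> send_rows:
  motion:
    - {"hand":-0.4,"slide":[-1,0,0],"spin":-0.13}
    - {"hand":-0.4,"slide":[-1,0,0],"spin":-0.13}
    - {"hand":-0.4,"slide":[-1,0,0],"spin":-0.13}
    - {"hand":-0.4,"slide":[-1,0,0],"spin":-0.13}
    - {"hand":-0.4,"slide":[-1,0,0],"spin":-0.13}
    - {"hand":-0.4,"slide":[-1,0,0],"spin":-0.13}
    - {"hand":-0.4,"slide":[-1,0,0],"spin":-0.13}
    - {"hand":-0.4,"slide":[-1,0,0],"spin":-0.13}

```text
time: 20.85
tool_pos: [0.5117, -0.2718, 0.1817]
tool_rot: [-1.348, 1.494, 2.948]
contact_force: [-0.3, 0.5, -1.0]
opening: 0.0443
```

```bash
python3 - <<'E'
from h import *
from cell import observe,vision
go(observe(),[.567,.011,.14],-.129)
E
```

```text
pos [ 0.5117 -0.2718  0.1817] F [-0.3  0.5 -1. ] open 0.0443 t 20.85 {'slide': array([  41.6,  -61. , -281.7]), 'yang': np.float64(-0.418), 'q6': np.float64(-0.178), 'q1': np.float64(-0.604), 'xdown': array([-0.075,  0.015, -0.997]), 'spin': np.float64(-0.289)}
```

>>> send_rows:
  motion:
    - {"hand":-0.4,"slide":[0,0,0],"spin":-0.14}
    - {"hand":-0.4,"slide":[0,0,0],"spin":-0.14}
    - {"hand":-0.4,"slide":[0,0,0],"spin":0}

```text
time: 21.15
tool_pos: [0.511, -0.2713, 0.1796]
tool_rot: [-1.659, 1.491, 2.929]
contact_force: [-0.1, 0.2, -1.2]
opening: 0.0444
```

```bash
python3 - <<'E'
from h import *
from cell import observe,vision
go(observe(),[.567,.011,.16],-.129)
E
```

```text
pos [ 0.511  -0.2713  0.1796] F [-0.1  0.2 -1.2] open 0.0444 t 21.15 {'slide': array([  19.9,   22.3, -286.9]), 'yang': np.float64(-0.124), 'q6': np.float64(-0.471), 'q1': np.float64(-0.604), 'xdown': array([-0.078,  0.017, -0.997]), 'spin': np.float64(0.005)}
```

>>> send_rows:
  motion:
    - {"hand":-0.4,"slide":[0,2,-20],"spin":0}
    - {"hand":-0.4,"slide":[0,3,-38],"spin":0}
    - {"hand":-0.4,"slide":[0,3,-40],"spin":0}
    - {"hand":-0.4,"slide":[0,3,-40],"spin":0}
    - {"hand":-0.4,"slide":[0,3,-40],"spin":0}
    - {"hand":-0.4,"slide":[0,3,-40],"spin":0}
    - {"hand":-0.4,"slide":[0,3,-40],"spin":0}
    - {"hand":-0.4,"slide":[0,2,-25],"spin":0}

```text
time: 21.95
tool_pos: [0.5727, 0.0119, 0.1753]
tool_rot: [-1.62, 1.486, 2.925]
contact_force: [0.3, -1.3, -1.5]
opening: 0.0446
```

>>> send_rows:
  motion:
    - {"hand":-0.4,"slide":[0,0,0],"spin":0}
    - {"hand":-0.4,"slide":[0,0,0],"spin":0}

```text
time: 22.15
tool_pos: [0.5726, 0.0154, 0.1743]
tool_rot: [-1.617, 1.485, 2.927]
contact_force: [0.1, -0.8, -0.9]
opening: 0.0441
```

```bash
python3 - <<'E'
from h import *
from cell import observe,vision
go(observe(),[.567,.011,.12],-.129)
E
```

```text
pos [0.5726 0.0154 0.1743] F [ 0.1 -0.8 -0.9] open 0.0441 t 22.15 {'slide': array([54.5, -0.1,  5.5]), 'yang': np.float64(-0.168), 'q6': np.float64(0.054), 'q1': np.float64(-0.112), 'xdown': array([-0.084,  0.018, -0.996]), 'spin': np.float64(-0.039)}
```

>>> send_rows:
  motion:
    - {"hand":-0.4,"slide":[12,0,1],"spin":-0.03}
    - {"hand":-0.4,"slide":[20,0,2],"spin":0}
    - {"hand":-0.4,"slide":[20,0,1],"spin":0}
    - {"hand":-0.4,"slide":[12,0,0],"spin":0}
    - {"hand":-0.4,"slide":[0,0,0],"spin":0}
    - {"hand":-0.4,"slide":[0,0,0],"spin":0}

```text
time: 22.75
tool_pos: [0.5641, 0.0051, 0.1047]
tool_rot: [-1.625, 1.482, 2.942]
contact_force: [-0.6, 0.1, -0.3]
opening: 0.0447
```

```bash
python3 - <<'E'
from h import *
from cell import observe,vision
go(observe(),[.567,.011,.06],-.129)
E
```

```text
pos [0.5641 0.0051 0.1047] F [-0.6  0.1 -0.3] open 0.0447 t 22.75 {'slide': array([44.4,  5.9, -6.1]), 'yang': np.float64(-0.145), 'q6': np.float64(0.012), 'q1': np.float64(-0.13), 'xdown': array([-0.087,  0.018, -0.996]), 'spin': np.float64(-0.016)}
```

>>> send_rows:
  motion:
    - {"hand":-0.4,"slide":[8,5,-5],"spin":-0.01}
    - {"hand":-0.4,"slide":[15,1,-1],"spin":0}
    - {"hand":-0.4,"slide":[12,0,0],"spin":0}
    - {"hand":-0.4,"slide":[6,0,0],"spin":0}
    - {"hand":-0.4,"slide":[0,0,0],"spin":0}
    - {"hand":-0.4,"slide":[0,0,0],"spin":0}

```text
time: 23.35
tool_pos: [0.5701, 0.01, 0.0626]
tool_rot: [-1.642, 1.487, 2.935]
contact_force: [0.4, 0.5, -1.2]
opening: 0.0441
```

```bash
python3 - <<'E'
from h import *
from cell import observe,vision
go(observe(),[.567,.011,.032],-.129)
p=vision.read_camera("side");cv2.imwrite("pics/s9.png",cv2.convertScaleAbs(cv2.resize(p["pixels"][130:260,180:330],None,fx=4.5,fy=4.5,interpolation=cv2.INTER_CUBIC),alpha=1.8))
E
```

```text
pos [0.5701 0.01   0.0626] F [ 0.4  0.5 -1.2] open 0.0441 t 23.35 {'slide': array([30.8, -0.6, -0.4]), 'yang': np.float64(-0.135), 'q6': np.float64(0.01), 'q1': np.float64(-0.121), 'xdown': array([-0.082,  0.017, -0.996]), 'spin': np.float64(-0.006)}
```

View pics/s9.png

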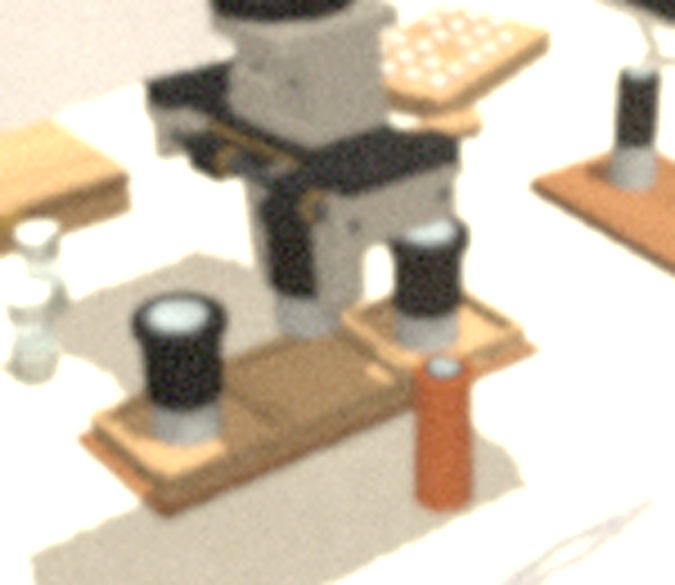

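The flared part is upright over the middle cell at crop (300,310), and both mates are clear. Lowering.

>>> send_rows:
  motion:
    - {"hand":-0.4,"slide":[9,0,0],"spin":0}
    - {"hand":-0.4,"slide":[9,0,0],"spin":0}
    - {"hand":-0.4,"slide":[7,0,0],"spin":0}
    - {"hand":-0.4,"slide":[0,0,0],"spin":0}
    - {"hand":-0.4,"slide":[0,0,0],"spin":0}

```text
time: 23.9
tool_pos: [0.5683, 0.0104, 0.0364]
tool_rot: [-1.644, 1.489, 2.933]
contact_force: [-0.4, -0.2, -1.4]
opening: 0.0449
```

```bash
python3 - <<'E'
from h import *
from cell import observe,vision
go(observe(),[.567,.011,.027],-.129)
E
```

```text
pos [0.5683 0.0104 0.0364] F [-0.4 -0.2 -1.4] open 0.0449 t 23.9 {'slide': array([ 9.5, -0.6, -0.3]), 'yang': np.float64(-0.135), 'q6': np.float64(0.01), 'q1': np.float64(-0.121), 'xdown': array([-0.08 ,  0.017, -0.997]), 'spin': np.float64(-0.006)}
```

>>> send_rows:
  motion:
    - {"hand":-0.4,"slide":[4,0,0],"spin":0}
    - {"hand":-0.4,"slide":[3,0,0],"spin":0}
    - {"hand":-0.4,"slide":[0,0,0],"spin":0}

```text
time: 24.2
tool_pos: [0.568, 0.0105, 0.0291]
tool_rot: [-1.645, 1.489, 2.932]
contact_force: [-0.1, -0.4, -0.8]
opening: 0.0446
```

>>> send_rows:
  motion:
    - {"hand":-0.4,"slide":[2,0,0],"spin":0}
    - {"hand":-0.4,"slide":[0,0,0],"spin":0}

```text
time: 24.4
tool_pos: [0.568, 0.0105, 0.0272]
tool_rot: [-1.646, 1.49, 2.931]
contact_force: [-0.6, -0.9, -0.7]
opening: 0.0445
```

>>> send_rows:
  motion:
    - {"hand":-0.4,"slide":[1.5,0,0],"spin":0}
    - {"hand":-0.4,"slide":[0,0,0],"spin":0}

```text
time: 24.6
tool_pos: [0.5685, 0.0106, 0.027]
tool_rot: [-1.651, 1.491, 2.926]
contact_force: [-0.1, -0.1, -1.1]
opening: 0.0447
```

```bash
python3 - <<'E'
from h import *
from cell import observe,vision
go(observe(),[.567,.011,.027],-.129)
p=vision.read_camera("side");cv2.imwrite("pics/s10.png",cv2.convertScaleAbs(cv2.resize(p["pixels"][150:250,190:310],None,fx=5,fy=5,interpolation=cv2.INTER_CUBIC),alpha=1.8))
E
```

```text
pos [0.5685 0.0106 0.027 ] F [-0.1 -0.1 -1.1] open 0.0447 t 24.6 {'slide': array([ 0.1, -1.5, -0.2]), 'yang': np.float64(-0.135), 'q6': np.float64(0.01), 'q1': np.float64(-0.12), 'xdown': array([-0.078,  0.017, -0.997]), 'spin': np.float64(-0.006)}
```

View pics/s10.png

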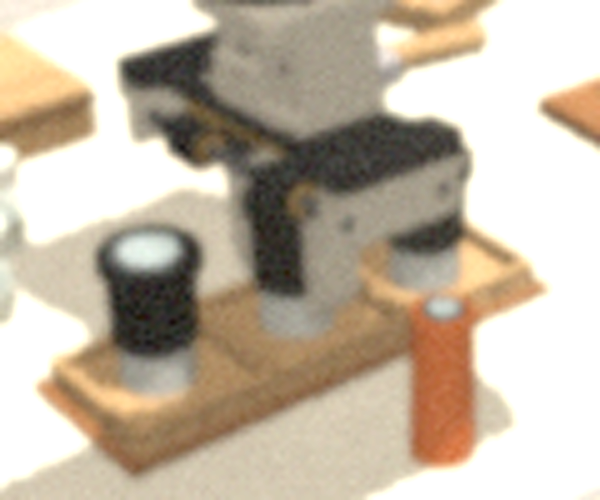

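It stands in the middle cell, and the TCP stopped at 27 mm as expected. Releasing.

>>> send_rows:
  motion:
    - {"hand":0.05,"slide":[0,0,0],"spin":0}
    - {"hand":0.15,"slide":[0,0,0],"spin":0}
    - {"hand":0.25,"slide":[0,0,0],"spin":0}
    - {"hand":0.4,"slide":[0,0,0],"spin":0}
    - {"hand":0.4,"slide":[0,0,0],"spin":0}
    - {"hand":0.4,"slide":[0,0,0],"spin":0}

```text
time: 25.25
tool_pos: [0.5687, 0.0105, 0.0268]
tool_rot: [-1.65, 1.492, 2.927]
contact_force: [0.2, -0.2, -0.2]
opening: 0.064
```

```bash
python3 - <<'E'
from h import *
from cell import observe,vision
go(observe(),[.567,.011,.08],-.129)
p=vision.read_camera("side");cv2.imwrite("pics/s11.png",cv2.convertScaleAbs(cv2.resize(p["pixels"][150:250,190:310],None,fx=5,fy=5,interpolation=cv2.INTER_CUBIC),alpha=1.8))
E
```

```text
pos [0.5687 0.0105 0.0268] F [ 0.2 -0.2 -0.2] open 0.064 t 25.25 {'slide': array([-52.9,  -6. ,  -0.6]), 'yang': np.float64(-0.135), 'q6': np.float64(0.01), 'q1': np.float64(-0.12), 'xdown': array([-0.077,  0.017, -0.997]), 'spin': np.float64(-0.006)}
```

View pics/s11.png

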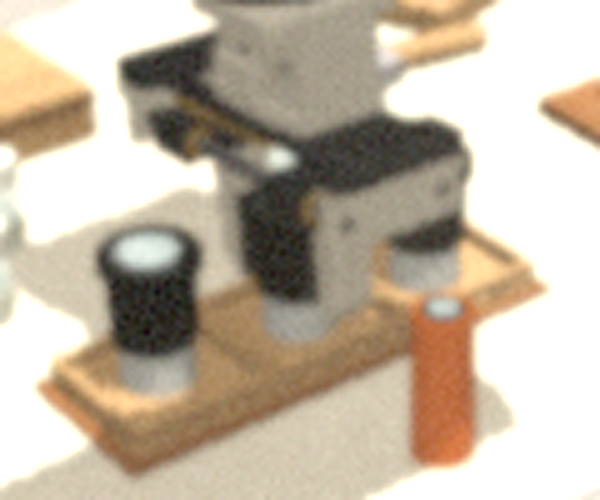

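>>> send_rows:
  motion:
    - {"hand":0.4,"slide":[-6,-1,0],"spin":0}
    - {"hand":0.7,"slide":[-3,0,0],"spin":0}
    - {"hand":1,"slide":[-3,0,0],"spin":0}
    - {"hand":1,"slide":[0,0,0],"spin":0}
    - {"hand":1,"slide":[0,0,0],"spin":0}
    - {"hand":1,"slide":[0,0,0],"spin":0}
    - {"hand":1,"slide":[0,0,0],"spin":0}

```text
time: 26.0
tool_pos: [0.569, 0.0104, 0.0404]
tool_rot: [-1.651, 1.493, 2.926]
contact_force: [0.0, 0.4, 0.1]
opening: 0.0923
```

>>> send_rows:
  motion:
    - {"hand":1,"slide":[-10,-1,0],"spin":0}
    - {"hand":1,"slide":[-20,-2,0],"spin":0}
    - {"hand":1,"slide":[-25,-2,0],"spin":0}
    - {"hand":1,"slide":[-30,-2,0],"spin":0}
    - {"hand":1,"slide":[-35,-2,0],"spin":0}
    - {"hand":1,"slide":[-25,-1,0],"spin":0}
    - {"hand":1,"slide":[-10,0,0],"spin":0}

```text
time: 26.7
tool_pos: [0.5693, 0.0093, 0.2027]
tool_rot: [-1.645, 1.488, 2.932]
contact_force: [-0.2, -0.4, -0.1]
opening: 0.0914
```

>>> send_rows:
  motion:
    - {"hand":1,"slide":[-10,0,30],"spin":0}
    - {"hand":1,"slide":[-5,0,40],"spin":0}
    - {"hand":1,"slide":[0,0,40],"spin":0}
    - {"hand":1,"slide":[0,0,40],"spin":0}
    - {"hand":1,"slide":[0,0,40],"spin":0}
    - {"hand":1,"slide":[0,0,30],"spin":0}
    - {"hand":1,"slide":[0,0,0],"spin":0}

```text
time: 27.4
tool_pos: [0.5395, -0.2151, 0.2169]
tool_rot: [-1.657, 1.489, 2.924]
contact_force: [0.4, -0.5, 0.4]
opening: 0.0916
```

```bash
python3 - <<'E'
from h import *
from cell import observe,vision
for n in("top","side"):
    p=vision.read_camera(n);pickle.dump(p,open(n+"F.pkl","wb"));cv2.imwrite(f"pics/{n}F.png",p["pixels"]);
    C=cloud(p);ok=p["range_z"]>0
    for nm,c in [("odd",(.481,.316)),("spare",(.567,.011)),("m1",(.583,.090)),("m2",(.554,-.064)),("slim",(.589,-.300)),("wide",(.438,-.281))]:
        m=ok&(np.hypot(C[...,0]-c[0],C[...,1]-c[1])<.04)&(C[...,2]>.025)&(C[...,2]<.11);P=C[m]
        if len(P)<20: print(n,nm,len(P));continue
        zt=np.percentile(P[:,2],97);Q=P[P[:,2]>zt-.008];print(n,nm,round(zt,4),circ(Q))
go(observe(),[0.5,0,.2])
E
```

```text
top odd 0.0857 [0.4817 0.316  0.015 ]
top spare 0.083 [0.5679 0.0115 0.0252]
top m1 0.0828 [0.582  0.0906 0.0252]
top m2 0.0828 [ 0.554  -0.0644  0.0253]
top slim 0
top wide 0
side odd 0.0858 [0.4804 0.3164 0.0163]
side spare 0.0829 [0.5664 0.0116 0.0275]
side m1 0.0831 [0.5805 0.0905 0.0265]
side m2 0.0827 [ 0.5527 -0.0652  0.0272]
side slim 0.0922 [ 0.5898 -0.2986  0.0168]
side wide 0.0458 [ 0.4374 -0.2797  0.0323]
pos [ 0.5401 -0.2119  0.217 ] F [-0.3  0.4  0.3] open 0.092 t 27.5 {'slide': array([  24.2,  -65.2, -204.8]), 'yang': np.float64(-0.128), 'q6': np.float64(-0.362), 'q1': np.float64(-0.494), 'xdown': array([-0.08 ,  0.019, -0.997])}
```

View pics/sideF.png

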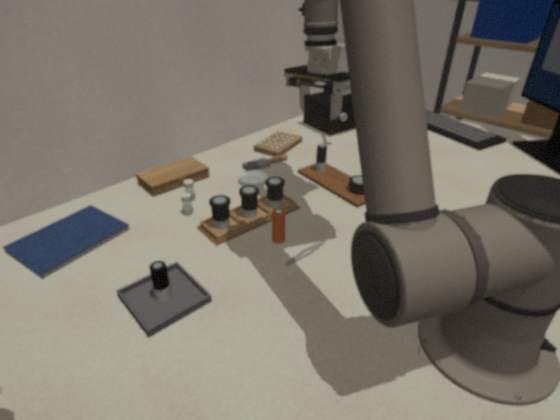

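View pics/topF.png

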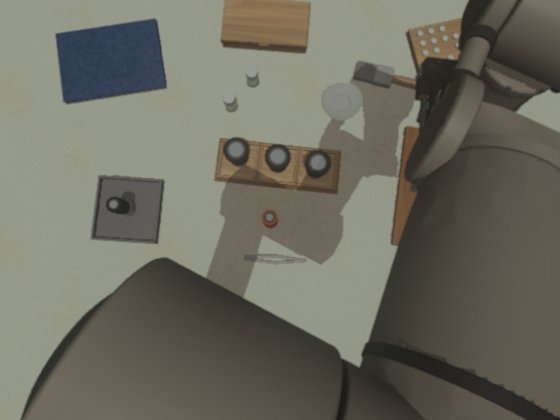

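All three flared parts stand in the wooden tray, at (220,210), (249,199) and (275,190) in the side view. The slim part stands in the return tray at (160,281), and the gripper is clear. Both placed parts sit within about 1–2 mm of their targets, with tops at the right heights and nothing else moved. Handing in.

```bash
python3 -c "
from cell import job
print(job.hand_in())"
```

```text
the job is handed in; nothing more can be done
None
```

The slim eyepiece now stands in the grey return tray, and the flared one from stock stands in the middle cell it freed. I handed the job in at about 27.5 s on the robot's clock; no verdict is reported.

**Final checks (top and side cameras):**
- **Slim eyepiece:** centre about (0.481, 0.316), within about 1 mm of the measured tray centre. Its top is at 86 mm; 83 mm plus the usual 2 mm camera offset was expected.
- **Flared eyepiece:** centre about (0.567, 0.0115), within about 1 mm of the measured cell centre. Its top matches the two mates' tops at 83 mm.
- **Other lenses:** the two mates, the stock slim one and the stock wide one are within about 2.5 mm of where they started. The arm hid the two stock parts from the top camera, so those come from the side camera only.
- **Robot:** both parts are released and stand upright in the pictures, and the gripper is open about 0.2 m above the table.

**What went wrong or disagreed:**
- **First grip on the flared part:** the jaws stopped at 49 mm, on the flare, so I opened and gripped about 13 mm lower. They still stopped at 45 mm, not the expected 42 mm, but the part lifted upright and stayed put.
- **Tool tilt:** the tool drifted to about 5° off vertical over the run. It changed only 1–3° while each part was held, so the parts were set down nearly upright.
- **Touchdown:** the force reading did not show contact clearly. I judged it from the tool height and the pictures.

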